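Lock the latch plate onto the reactor base's T-head stud

ROBOT

A 6-joint arm with a two-finger parallel gripper is mounted at the origin on the work surface. World frame = base frame: x ahead of the robot, y to its left, z up, the work surface at z = 0. Lengths are in m, angles in rad, forces in N, time in s.
With the tool pointing down it reaches from about 0.35 to 0.975 m from the base axis. Payload 4.9 kg.
Tool frame: the origin (TCP) lies between the finger pads; the fingertips stand 19 mm ahead of it and the grasp point (between the pads) is the TCP; z points along the fingers, y is the line along which they close (so a half turn about z gives the same grasp; the last joint's range is limited). The gripper opens to 85 mm and grips with 20 to 120 N. Pads are 22 mm wide; open, the fingers measure 114 mm over their backs; the gripper's body (76 mm by 85 mm) begins 54 mm behind the grasp point. The pads swing forward as they close: fully open they stand 13 mm farther back than shut.
Start: joints at [-0.119, 0.053, 1.613, -0, 1.476, -0.119], TCP at [0.625, 0, 0.25] pointing down, gripper open.
Joint ranges: [-3.01, 3.01], [-1.01, 2.22], [0.06, 2.58], [-1.02, 4.17], [0.09, 2.62], [-3.14, 3.14]. Speed limits (rad/s): [2.57, 2.57, 3.14, 3.14, 3.14, 3.14].

INTERFACE

Orientations are given as a rotation vector (axis times angle).
In Python, from station import ctrl gives the robot as it stands. The module is installed in compiled form; this text tells all that it offers.
- The arm moves only by the tool servo_tool, never from a script. Its argument "increments" is a list that holds one entry, the list of rows, each a list of 5 numbers: the finger opening in cm, from 0 to 8.54, then the shift along the tool's x, y, z in cm, then the turn about the tool's z in degrees. A call has 1 to 5 rows; each row is the pose to reach, as a shift and turn from the pose commanded when the call began, along the tool's axes at that moment; what a row does not reach only later rows make up. A row lasts 1/10 s, in which the tool goes at most 50 mm and 8.59 degrees, less where a joint would pass 70% of its speed; a pose out of reach is approached as far as the arm can. A call with a gripper value outside its range is refused whole. The fingers move at their own pace and stop on an object; "newtons" is the grip in N (left out, the last holds). Time passes only in rows, so rows that repeat a pose let the fingers close. It gives the time, the measured TCP pose, the force, the opening and the grip force at its end, in the units of the state.
- ctrl.get_obs(): the state, without advancing time (a new reading comes with each control period).
- ctrl.get_image(name): name is "scene" or "side" or "wrist"; returns a dict with "img" (400x640x3 uint8, red, green, blue), "fx", "fy", "cx", "cy" (pixels), "rvec" (rotation vector, rad) and "tvec" (3), from world to camera coordinates, as OpenCV has them; the wrist camera has in their place "mount" (4x4, takes a point from camera to tool coordinates, whose origin is the TCP and whose axes are the flange's). Camera axes: x right, y down, z forward; pixel columns grow to the right and rows downward; lengths in m; the calibration is good to about 2 mm. A picture is of the moment at which its call begins: read the wrist's pose just before it. There is no depth.
- ctrl.finish_job(): hands the job in; it is judged then, once.
The state is a dict: "t": time; "q": joint angles; "dq": joint speeds; "effort": joint torques, N m; "tool_pos": TCP position; "tool_rot": TCP orientation; "contact_force": force on the tool from outside, world axes, zero at the start; "wrist_torque": the same for the moment, N m; "opening": finger opening in m; "grip_force": force on a finger pad.
Only numpy, scipy, OpenCV 4.12 (cv2) and the standard library are available. Lean on these libraries where they do the work, as an engineer would, in place of code of your own. Each camera call takes 0.05 s, during which the arm holds its last target. There are 200 camera calls.

TASK

Lift the steel latch plate off its white block by its black grip and fit it on the reactor base: tilt it so that its oblong eye passes over the wide T head of the stud (feel for the stud, it may be clamped anywhere along its slot), then level it so that it lies flat on the base under the head. Then slide it towards the vessel holder until the lug under the plate stops against the edge of the base, and let go. Be gentle: do not force the plate against the stud or the base, and leave the other things on the bench where they are.

Things in the scene. Friction and masses are not known exactly. Their poses are not given: they have to be found in the camera images.
- latch: loose steel latch plate, 169 x 40 x 5 mm, 0.16 to 0.29 kg. Origin: centre of its eye, at the underside; x along the plate towards the grip, z up; plate spans x -33.5 to +136. Eye: rectangular hole 49 mm long (x -24.5 to +24.5), 22 mm wide. Starts flat on the white block, lug overhanging its end
- eye_tip (a point): inner lower edge of the 9 mm wide bar that closes the eye at the plate's tip (latch x = -24.5, z = 0)
- grip (a point): middle of the latch's black upright grip: a fin 10 mm thick (along the plate's x, centred at x = 124), 30 mm wide, reaching from the plate's top (z = 5) to z = 41. Pinch it across its thickness from above
- lug (a point): face of the lug under the plate that meets the base's edge (latch x = 82.5, z = -3). The lug hangs from z = 0 to -6, is 5 mm thick and 34 mm wide
- dock: reactor base, fixed: white slab 12 mm thick (top at z = 12), x -175 to +80, y -65 to +65. Origin: at bench height under the middle of the stud's slot; x points away from the vessel holder, and the fitted latch's x lies along it. Pressing the latch on base or stud with over 20 N breaks it
- slot (a point): middle of the dark slot, on the slab's top. From it rises a steel T stud: neck 10 mm diameter up to z = 26, then a flat bar head 80 mm long (along the dock's x), 12 wide, 5 thick (z 26 to 31). The stud is clamped firmly, but anywhere within 15.5 mm either way along x of this point: its place is NOT measured, look or feel for it. The head is 31 mm longer than the eye
- edge (a point): slab's top edge on the grip side (dock x = 80). Fitting: tilt the plate about 30 degrees, grip end up; pass the tip bar down beyond the head's holder-side end, draw it under the head towards +x until it meets the neck; level with the bar kept within 1 mm of the neck, or the eye's other end lands on the head. Then slide to -x: the lug stops on this edge, latch origin at dock x = -2.5
- holder (a point): top centre of the aluminium vessel holder on the slab (dock x = -130), 78 mm across, top at z = 50 mm
- block: white plastic storage block, fixed, 110 by 50 by 25 mm, on which the latch plate lies at the start; origin under its centre
- amber: brown glass bottle, 64 mm across, 130 mm tall, a bystander; origin under its centre
- beaker: open glass beaker, 70 mm across, 85 mm tall, a bystander; origin under its centre
- jar: small white jar, 48 mm across, 50 mm tall, a bystander; origin under its centre
- collar: loose steel collar, 44 mm across, 12 mm tall, a bystander; origin under its centre
- spatula: lab spatula, 170 mm long, lying flat, a bystander
- wrench: small wrench, 160 mm long, lying flat, a bystander
There are look-alikes about, which are no part of the job. Leave any purple look-alike of the latch alone.

How it is judged:
By the outcome, as a careful person would: the job done as asked, in the order asked, and still so for the second after the job is handed in, with the robot touching nothing.
It also fails if it takes over 67 s, if anything falls off the work surface, if the arm or the gripper's body presses on something with over 40 N, if the wrist force passes 120 N, or if a joint passes its speed limit or range.

## Working session

There is one attempt and no reset: what is moved stays moved. The work goes in short steps, Python scripts to look and compute and a tool call to move; the robot and the scene stay as the last step left them, time stands still between calls to the robot, and variables do not carry over. Pictures are saved under pics/ and viewed, at most 10 in all, crops included, and the job is handed in when it is done.

Besides the shell and the picture viewer there is one more tool, called after ">>>" as a command line: name --argument value ..., lists and objects as JSON in quotes. servo_tool: Moves the arm, as the interface text tells. Its arguments: {"type":"object","properties":{"increments":{"type":"array"},"newtons":{"type":"number"}},"required":["increments"]}

```bash
mkdir -p pics; cat > h.py <<'E'
import numpy as np, cv2, pickle
from scipy.spatial.transform import Rotation as R
from station import ctrl
def cam(name):
    o=ctrl.get_obs(); d=ctrl.get_image(name)
    if 'mount' in d:
        T=np.eye(4); T[:3,:3]=R.from_rotvec(o['tool_rot']).as_matrix(); T[:3,3]=o['tool_pos']
        M=T@np.array(d['mount']); Rc=M[:3,:3]; C=M[:3,3]
    else:
        Rw=R.from_rotvec(np.ravel(d['rvec'])).as_matrix(); Rc=Rw.T; C=-Rc@np.ravel(d['tvec'])
    return dict(img=d['img'],K=(d['fx'],d['fy'],d['cx'],d['cy']),R=Rc,C=C)
def ray(c,u,v):
    fx,fy,cx,cy=c['K']; r=c['R']@np.array([(u-cx)/fx,(v-cy)/fy,1.]); return c['C'],r/np.linalg.norm(r)
def onz(c,u,v,z):
    C,r=ray(c,u,v); return C+r*(z-C[2])/r[2]
def proj(c,P):
    p=c['R'].T@(np.asarray(P,float)-c['C']); fx,fy,cx,cy=c['K']; return np.array([fx*p[0]/p[2]+cx,fy*p[1]/p[2]+cy])
def save(c,f,box=None,s=1):
    im=c['img'][:,:,::-1]
    if box: im=im[box[1]:box[3],box[0]:box[2]]
    if s!=1: im=cv2.resize(im,None,fx=s,fy=s,interpolation=cv2.INTER_CUBIC)
    cv2.imwrite(f,im)
E
python3 - <<'E'
from h import *
d={}
for n in('scene','side','wrist'):
    d[n]=cam(n); save(d[n],f'pics/{n}0.png'); print(n,d[n]['C'].round(3),d[n]['R'][:,2].round(2))
pickle.dump(d,open('c0.pkl','wb'))
print(ctrl.get_obs())
E
```

```text
scene [ 1.132 -0.803  0.85 ] [-0.51  0.62 -0.6 ]
side [-0.003 -0.55   0.941] [ 0.43  0.46 -0.77]
wrist [0.624 0.083 0.372] [-0.   -0.32 -0.95]
{'t': 0.15, 'q': array([-1.18977381e-01,  5.32346146e-02,  1.61400392e+00,  2.11210577e-06,
        1.47601085e+00, -1.19017635e-01]), 'dq': array([-0.00224772, -0.00264547, -0.00488037,  0.00085303,  0.00036632,
       -0.00020823]), 'effort': array([ 5.10442842e-04, -3.94241810e+01, -3.70721948e+01, -1.15854355e-04,
        4.61802789e-03,  5.00508997e-05]), 'tool_pos': array([6.24531097e-01, 7.11584360e-05, 2.49312056e-01]), 'tool_rot': array([-2.22047494e+00, -2.22056388e+00,  1.60542949e-03]), 'contact_force': array([-1.15299102,  0.02021864, -0.2756519 ]), 'wrist_torque': array([ 0.01218252,  0.01189557, -0.0436153 ]), 'grip_force': 0.0, 'opening': 0.0851658084353376}
```

View pics/scene0.png

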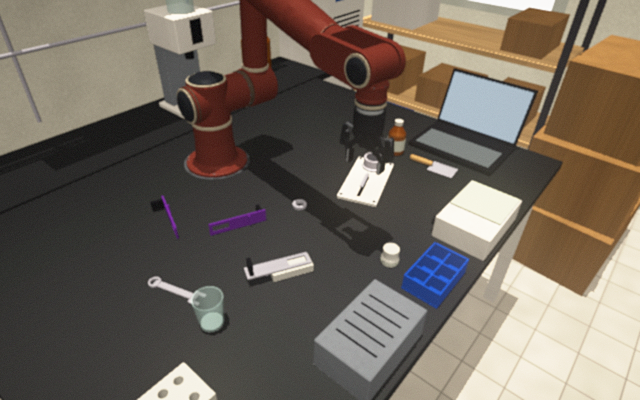

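View pics/side0.png

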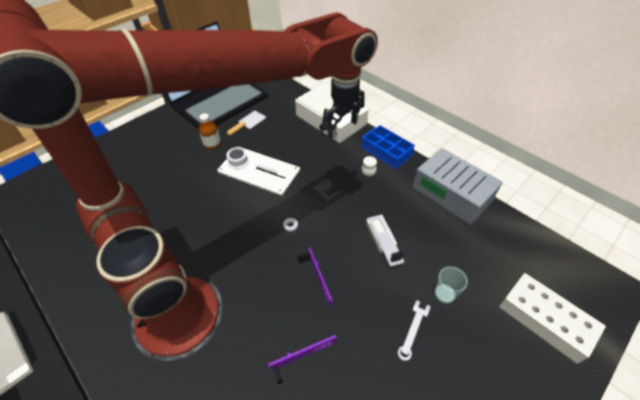

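```bash
python3 - <<'E'
from h import *
d=pickle.load(open('c0.pkl','rb'))
def crop(n,b,s): return cv2.resize(d[n]['img'][b[1]:b[3],b[0]:b[2],::-1],(s*(b[2]-b[0]),s*(b[3]-b[1])),interpolation=cv2.INTER_CUBIC)
a=crop('scene',(235,240,325,295),4); b=crop('side',(350,205,420,275),4)
c=crop('scene',(330,135,420,215),4); e=crop('side',(212,140,307,200),4)
can=np.zeros((600,760,3),np.uint8)
can[:220,:360]=a; can[:280,370:650]=b; can[280:600,:360]=c; can[285:525,370:750]=e
cv2.imwrite('pics/crop1.png',can)
for n,pts in (('scene',[(252,268,.05),(390,255,.05),(208,312,.04),(376,158,.05)]),('side',[(396,258,.05),(369,160,.05),(450,284,.04),(237,154,.05)])):
    for u,v,z in pts: print(n,u,v,onz(d[n],u,v,z).round(3))
E
```

```text
scene 252 268 [ 0.522 -0.311  0.05 ]
scene 390 255 [ 0.757 -0.043  0.05 ]
scene 208 312 [ 0.54  -0.465  0.04 ]
scene 376 158 [0.458 0.332 0.05 ]
side 396 258 [ 0.509 -0.317  0.05 ]
side 369 160 [ 0.746 -0.019  0.05 ]
side 450 284 [ 0.551 -0.462  0.04 ]
side 237 154 [0.451 0.324 0.05 ]
```

View pics/crop1.png

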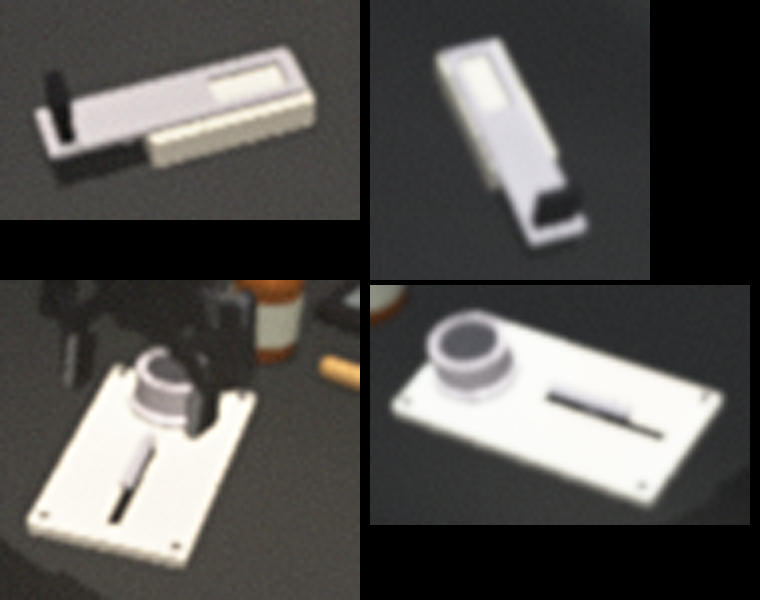

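```bash
python3 - <<'E'
from h import *
d=pickle.load(open('c0.pkl','rb'))
S={'scene':dict(latch=(.03,[(244.3,267.5),(248,279),(307,251.8),(313.5,263)]),dock=(.012,[(337.5,195.5),(376.3,203.5),(393.8,165),(359,156.8)]),head=(.031,[(368,175),(361.3,186.3)]),gtop=(.066,[(249,258.5)])),
'side':dict(latch=(.03,[(390,266.3),(404.3,262),(366.5,218),(382.5,214.5)]),dock=(.012,[(218.3,169.3),(300,168.3),(282,193.3),(242,147.5)]),head=(.031,[(258.3,165),(277,171.8)]),gtop=(.066,[(396,253)]))}
for n in S:
  for k,(z,pp) in S[n].items(): print(n,k,[onz(d[n],u,v,z)[:2].round(4).tolist() for u,v in pp])
E
```

```text
scene latch [[0.4906, -0.3107], [0.5268, -0.3312], [0.573, -0.1614], [0.6132, -0.1815]]
scene dock [[0.4634, 0.1118], [0.5808, 0.1599], [0.5006, 0.3893], [0.3753, 0.3513]]
scene head [[0.4837, 0.2505], [0.5052, 0.1819]]
scene gtop [[0.5045, -0.3037]]
side latch [[0.4877, -0.3165], [0.5261, -0.336], [0.568, -0.1634], [0.6122, -0.1893]]
side dock [[0.3787, 0.346], [0.5809, 0.1469], [0.462, 0.1056], [0.5043, 0.3758]]
side head [[0.4795, 0.2462], [0.5034, 0.1759]]
side gtop [[0.5117, -0.3119]]
```

>>> servo_tool --increments '[[[8.5,-4,-1.5,1,6],[8.5,-8.5,-3,2,12],[8.5,-13,-4.6,3,18],[8.5,-17.5,-6.2,4,24],[8.5,-22,-7.8,5,29.3]]]'

```text
t: 0.65
tool_pos: [0.5459, -0.2214, 0.1996]
tool_rot: [-2.714, -1.582, 0.0]
contact_force: [0.2, -0.6, -0.2]
opening: 0.085
grip_force: 0.0
```

```bash
cat >> h.py <<'E'
def togo(P,yaw_y):
    """tool-frame shift (cm) to world P and turn (deg) to bring tool y to angle yaw_y"""
    o=ctrl.get_obs(); M=R.from_rotvec(o['tool_rot']).as_matrix()
    a=np.degrees(np.arctan2(M[1,1],M[0,1])); t=(a-yaw_y+90)%180-90
    print('t',round(o['t'],2),'pos',o['tool_pos'].round(4),'y ang',a.round(2),'zax',M[:,2].round(3),'F',o['contact_force'].round(2),'open',round(o['opening'],4),'grip',round(o['grip_force'],1))
    print('shift cm',(M.T@(np.array(P)-o['tool_pos'])*100).round(2),'turn',round(t,2))
E
python3 -c "
from h import *
togo([.5146,-.3113,.15],-29.3)"
```

```text
t 0.65 pos [ 0.5459 -0.2214  0.1996] y ang -29.51 zax [-0.  0. -1.] F [ 0.23 -0.58 -0.2 ] open 0.085 grip 0.0
shift cm [-9.36  1.7   4.96] turn -0.21
```

>>> servo_tool --increments '[[[8.5,-3.2,0.6,1.7,0],[8.5,-6.3,1.2,3.4,0],[8.5,-9.4,1.7,5,0],[8.5,-9.4,1.7,5,0]]]'

```text
t: 1.05
tool_pos: [0.5129, -0.3121, 0.1469]
tool_rot: [-2.71, -1.579, 0.005]
contact_force: [-0.1, 0.2, 0.7]
opening: 0.0853
grip_force: 0.0
```

```bash
python3 -c "
from h import *
togo([.5146,-.3113,.15],-29.3)
c=cam('wrist'); save(c,'pics/w1.png'); pickle.dump(c,open('w1.pkl','wb'))
for P in [(.5146,-.3113,.066),(.5916,-.174,.03),(.545,-.463,.085)]: print(proj(c,P))"
```

```text
t 1.05 pos [ 0.5129 -0.3121  0.1469] y ang -29.54 zax [-0.005  0.003 -1.   ] F [-0.11  0.17  0.71] open 0.0853 grip 0.0
shift cm [ 0.15  0.1  -0.31] turn -0.24
[319.19349511 215.6987152 ]
[318.59273704 -35.18343591]
[453.67994822 370.25405583]
```

View pics/w1.png

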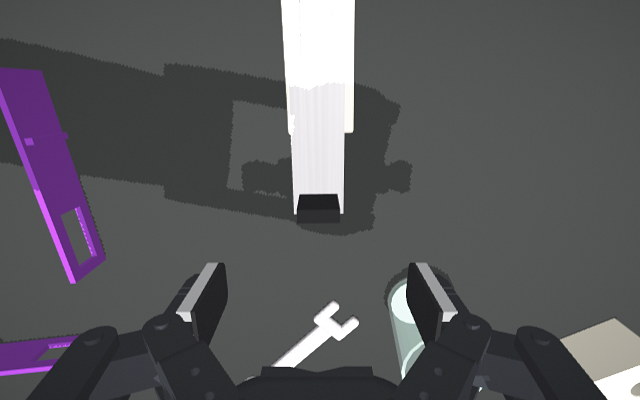

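>>> servo_tool --increments '[[[8.5,0.1,0.1,3,0],[8.5,0.1,0.1,6,0],[7,0.1,0.1,9.2,0],[5,0.1,0.1,9.2,0],[4,0.1,0.1,9.2,0]]]' --newtons 20

```text
t: 1.6
tool_pos: [0.5176, -0.3091, 0.0588]
tool_rot: [-2.71, -1.589, -0.0]
contact_force: [0.6, -0.5, 0.8]
opening: 0.0438
grip_force: 0.0
```

>>> servo_tool --increments '[[[2,0,0,0,0],[2,0,0,0,0],[2,0,0,0,0],[2,0,0,0,0],[2,0,0,0,0]]]' --newtons 20

```text
t: 2.1
tool_pos: [0.5183, -0.3109, 0.0599]
tool_rot: [2.708, 1.585, 0.002]
contact_force: [1.3, -1.2, 3.5]
opening: 0.0287
grip_force: 22.9
```

```bash
python3 -c "
from h import *
togo([.5146,-.3113,.057],-29.3)"
```

```text
t 2.1 pos [ 0.5183 -0.3109  0.0599] y ang -29.31 zax [ 0.003 -0.002 -1.   ] F [ 1.27 -1.19  3.47] open 0.0287 grip 22.9
shift cm [-0.22 -0.3   0.29] turn -0.01
```

>>> servo_tool --increments '[[[2,0.2,0,-0.9,0],[2,0.5,0,-1.8,0],[2,0.85,0,-2.7,0],[2,1.2,0,-3.5,0],[2,1.6,0,-4.3,0]]]' --newtons 20

```text
t: 2.6
tool_pos: [0.5251, -0.2955, 0.102]
tool_rot: [-2.711, -1.588, 0.0]
contact_force: [-0.6, -0.0, -1.4]
opening: 0.0297
grip_force: 22.4
```

>>> servo_tool --increments '[[[2,0.5,0,-0.8,0],[2,1.0,0,-1.5,0],[2,1.6,0,-2.3,0],[2,2.2,0,-3.1,0],[2,2.2,0,-3.1,0]]]' --newtons 20

```text
t: 3.1
tool_pos: [0.537, -0.2765, 0.1341]
tool_rot: [2.708, 1.587, 0.002]
contact_force: [1.0, -0.5, -1.4]
opening: 0.0296
grip_force: 22.4
```

```bash
python3 -c "
from h import *
togo([.5146,-.3113,.057],-29.3)
d={n:cam(n) for n in('scene','side','wrist')}; pickle.dump(d,open('c2.pkl','wb'))
a=cv2.resize(d['wrist']['img'][:,:,::-1],(480,300)); b=cv2.resize(d['scene']['img'][220:300,220:340,::-1],(480,320),interpolation=cv2.INTER_CUBIC); e=cv2.resize(d['side']['img'][195:285,350:430,::-1],(320,360),interpolation=cv2.INTER_CUBIC)
z=np.zeros((600,800,3),np.uint8); z[:280,:480]=a[:280]; z[280:600,:480]=b; z[:360,480:]=e; cv2.imwrite('pics/t2.png',z)"
```

```text
t 3.1 pos [ 0.537  -0.2765  0.1341] y ang -29.24 zax [ 0.002 -0.001 -1.   ] F [ 1.05 -0.51 -1.36] open 0.0296 grip 22.4
shift cm [-4.13 -0.28  7.71] turn 0.06
```

View pics/t2.png

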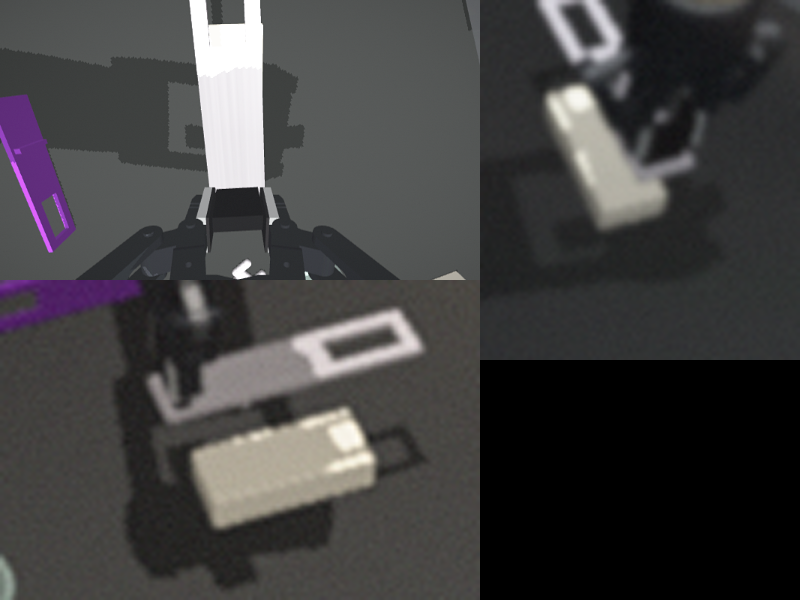

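>>> servo_tool --increments '[[[2,-1.5,0,1.5,0],[2,-3,0,3,0],[2,-3.8,0,4.4,0],[2.8,-3.8,0,4.4,0],[2.8,-3.8,0,4.4,0]]]' --newtons 20

```text
t: 3.75
tool_pos: [0.5163, -0.3099, 0.0869]
tool_rot: [-2.71, -1.584, 0.001]
contact_force: [-0.7, -0.1, -2.0]
opening: 0.0296
grip_force: 22.4
```

>>> servo_tool --increments '[[[2.88,0,0,0,0],[2.88,0,0,0,0]]]'

```text
t: 3.95
tool_pos: [0.5179, -0.31, 0.0892]
tool_rot: [2.709, 1.587, 0.001]
contact_force: [0.1, 0.1, -2.3]
opening: 0.0297
grip_force: 22.4
```

>>> servo_tool --increments '[[[2.94,0,0,0,0],[2.94,0,0,0,0]]]'

```text
t: 4.15
tool_pos: [0.5176, -0.3099, 0.0889]
tool_rot: [2.71, 1.588, 0.001]
contact_force: [-0.4, -0.0, -3.0]
opening: 0.0298
grip_force: 22.4
```

>>> servo_tool --increments '[[[2.97,0,0,0,0],[2.97,0,0,0,0]]]'

```text
t: 4.35
tool_pos: [0.5173, -0.3098, 0.0884]
tool_rot: [2.711, 1.588, 0.0]
contact_force: [0.9, 0.7, -2.0]
opening: 0.0296
grip_force: 16.1
```

>>> servo_tool --increments '[[[2.99,0,0,0,0],[2.99,0,0,0,0]]]'

```text
t: 4.55
tool_pos: [0.5172, -0.3099, 0.0883]
tool_rot: [-2.711, -1.587, -0.0]
contact_force: [-0.7, 0.2, -1.1]
opening: 0.0301
grip_force: 2.9
```

>>> servo_tool --increments '[[[3.01,0,0,0,0],[3.01,0,0,0,0]]]'

```text
t: 4.75
tool_pos: [0.5175, -0.3102, 0.0888]
tool_rot: [2.71, 1.587, 0.001]
contact_force: [0.4, 0.7, 0.3]
opening: 0.0304
grip_force: 0.0
```

```bash
cat > v.py <<'E'
import sys
from h import *
def view(f,sb,db,s=4):
    d={n:cam(n) for n in('scene','side','wrist')}; pickle.dump(d,open('c.pkl','wb'))
    z=np.zeros((600,800,3),np.uint8)
    a=cv2.resize(d['wrist']['img'][:,:,::-1],(400,250)); z[:250,:400]=a
    b=cv2.resize(d['scene']['img'][sb[1]:sb[1]+85,sb[0]:sb[0]+100,::-1],None,fx=4,fy=4,interpolation=cv2.INTER_CUBIC); z[255:595,:400]=b
    e=cv2.resize(d['side']['img'][db[1]:db[1]+100,db[0]:db[0]+95,::-1],None,fx=4,fy=4,interpolation=cv2.INTER_CUBIC); z[:400,410:790]=e
    cv2.imwrite(f,z)
E
python3 -c "
from v import *
view('pics/t3.png',(230,220),(340,195))"
```

```text
(no output)
```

View pics/t3.png

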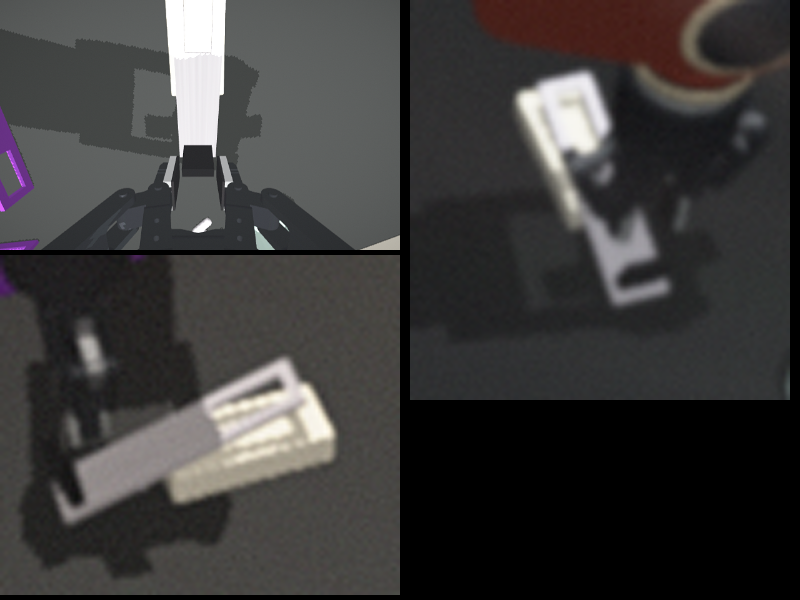

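>>> servo_tool --increments '[[[3.6,0,0,0,0],[3.6,0,0,0,0],[3.6,0,0,0,0],[3.6,0,0,0,0],[3.6,0,0,0,0]]]'

```text
t: 5.4
tool_pos: [0.5172, -0.3099, 0.0883]
tool_rot: [-2.711, -1.587, 0.0]
contact_force: [-0.0, 0.0, 0.6]
opening: 0.0359
grip_force: 0.0
```

```bash
python3 - <<'E'
from v import *
old=pickle.load(open('c.pkl','rb'))
d={n:cam(n) for n in('scene','side','wrist')}; pickle.dump(d,open('c3.pkl','wb'))
for n in d: print(n,(np.abs(d[n]['img'].astype(int)-old[n]['img']).max(2)>40).sum())
# bright mask of plate in scene/side vs initial
i0=pickle.load(open('c0.pkl','rb'))
im=d['scene']['img'][230:300,235:330]; hsv=cv2.cvtColor(im,cv2.COLOR_RGB2HSV)
m=((hsv[...,2]>110)).astype(np.uint8)
cs,_=cv2.findContours(m,cv2.RETR_EXTERNAL,cv2.CHAIN_APPROX_SIMPLE)
for c in cs:
    if cv2.contourArea(c)>50: print((cv2.approxPolyDP(c,2,True)[:,0]+[235,230]).tolist())
im0=i0['scene']['img'][230:300,235:330]; print((np.abs(im.astype(int)-im0).max(2)>40).sum())
save(d['scene'],'pics/t4.png',(225,220,345,300),5)
E
```

```text
scene 5
side 84
wrist 5884
[[313, 263], [308, 253], [299, 245], [249, 272], [252, 281], [249, 284], [245, 283], [248, 286], [268, 275], [276, 281], [312, 271]]
1024
```

```bash
python3 - <<'E'
from h import *
d=pickle.load(open('c3.pkl','rb'))
z=np.zeros((600,800,3),np.uint8)
def up(n,b,f): return cv2.convertScaleAbs(cv2.resize(d[n]['img'][b[1]:b[3],b[0]:b[2],::-1],None,fx=f,fy=f,interpolation=cv2.INTER_CUBIC),alpha=1.5)
z[:300,:400]=up('scene',(235,235,315,295),5)
z[:400,405:795]=up('side',(365,205,430,271.0.__int__()+1),6)[:400,:390]
z[305:590,:400]=up('wrist',(220,150,420,292),2)[:285]
cv2.imwrite('pics/t5.png',z)
E
```

```text
Traceback (most recent call last):
ValueError: could not broadcast input array from shape (284,400,3) into shape (285,400,3)
```

```bash
python3 - <<'E'
from h import *
d=pickle.load(open('c3.pkl','rb'))
z=np.zeros((600,800,3),np.uint8)
def up(n,b,f): return cv2.convertScaleAbs(cv2.resize(d[n]['img'][b[1]:b[3],b[0]:b[2],::-1],None,fx=f,fy=f,interpolation=cv2.INTER_CUBIC),alpha=1.5)
z[:300,:400]=up('scene',(235,235,315,295),5)
z[:396,405:795]=up('side',(365,205,430,271),6)
z[305:589,:400]=up('wrist',(220,150,420,292),2)
cv2.imwrite('pics/t5.png',z)
E
```

```text
(no output)
```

View pics/t5.png

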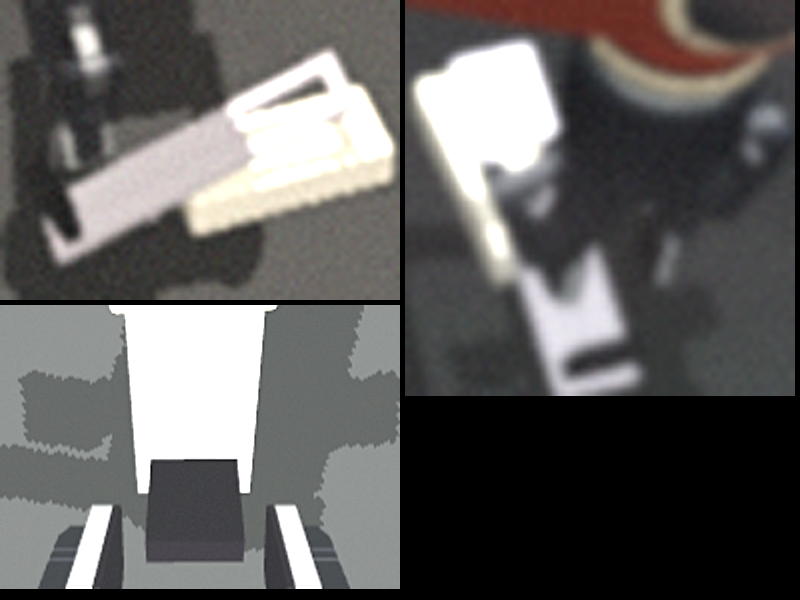

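```bash
python3 - <<'E'
from h import *
d=pickle.load(open('c3.pkl','rb'))['wrist']; fx=d['K'][0]; print(d['K'],d['C'])
o=ctrl.get_obs();M=R.from_rotvec(o['tool_rot']).as_matrix()
for (u,v,w) in [(316.7,227.5,43.5),(317.5,269,49),(317.5,277.5,48)]:
    z=fx*.03/w; p=d['C']+d['R']@np.array([(u-d['K'][2])/fx*z,(v-d['K'][3])/fx*z,z]); print(p.round(4),'tool cm',(M.T@(p-o['tool_pos'])*100).round(2))
for zz in (.035,.04,.045): 
    for v in (227.5,269): p=onz(d,317,v,zz if v>250 else zz-.033); print(zz,v,(M.T@(p-o['tool_pos'])*100).round(2))
togo([0,0,0],-29.3)
E
```

```text
(317.9233316429268, 317.9233316429268, 316.43244895461805, 200.06355773935093) [ 0.55729451 -0.23755219  0.21149722]
[ 0.514  -0.3151  0.0102] tool cm [-0.61 -0.02  7.81]
[ 0.5075 -0.3276  0.041 ] tool cm [-2.02  0.02  4.73]
[ 0.504  -0.3339  0.0392] tool cm [-2.74  0.03  4.91]
0.035 227.5 [-0.97  0.    8.63]
0.035 269 [-2.38 -0.    5.33]
0.04 227.5 [-0.75 -0.    8.13]
0.04 269 [-2.08 -0.01  4.83]
0.045 227.5 [-0.53 -0.    7.63]
0.045 269 [-1.78 -0.01  4.33]
t 5.55 pos [ 0.5172 -0.3099  0.0883] y ang -29.3 zax [-0.  0. -1.] F [ 1.32 -0.16  0.14] open 0.0359 grip 0.0
shift cm [  1.72 -60.27   8.83] turn 0.0
```

>>> servo_tool --increments '[[[4.8,-2.1,0,0,0],[4.8,-2.1,0,2.8,0],[4.5,-2.1,0,5.6,0],[3.5,-2.1,0,5.6,0],[2,-2.1,0,5.6,0]]]' --newtons 20

```text
t: 6.05
tool_pos: [0.5065, -0.3279, 0.0319]
tool_rot: [-2.71, -1.587, 0.001]
contact_force: [1.1, -0.2, -1.3]
opening: 0.0296
grip_force: 23.4
```

>>> servo_tool --increments '[[[2,0,0,0,0],[2,0,0,0,0],[2,0,0,0,0],[2,0,0,-2,0],[2,0,0,-4,0]]]' --newtons 20

```text
t: 6.55
tool_pos: [0.5064, -0.3278, 0.0724]
tool_rot: [-2.71, -1.587, 0.001]
contact_force: [0.3, -0.1, -1.2]
opening: 0.0298
grip_force: 23.4
```

>>> servo_tool --increments '[[[2,0.7,0,-1.5,0],[2,1.4,0,-3,0],[2,2.1,0,-3.8,0],[2,2.1,0,-3.8,0],[2,2.1,0,-3.8,0]]]' --newtons 20

```text
t: 7.05
tool_pos: [0.5171, -0.3094, 0.1098]
tool_rot: [-2.71, -1.588, 0.001]
contact_force: [0.1, 0.4, -2.3]
opening: 0.03
grip_force: 23.4
```

>>> servo_tool --increments '[[[2.975,0,0,0,0],[2.975,0,0,0,0],[2.975,0,0,0,0]]]'

```text
t: 7.35
tool_pos: [0.5167, -0.3099, 0.1095]
tool_rot: [-2.71, -1.586, 0.001]
contact_force: [0.6, -0.3, -1.6]
opening: 0.03
grip_force: 15.3
```

>>> servo_tool --increments '[[[2.98,0,0,0,0],[2.98,0,0,0,0],[2.98,0,0,0,0]]]'

```text
t: 7.65
tool_pos: [0.5171, -0.31, 0.1102]
tool_rot: [-2.711, -1.587, 0.0]
contact_force: [0.3, -0.3, -1.6]
opening: 0.0296
grip_force: 13.5
```

```bash
cat > w.py <<'E'
from h import *
o=ctrl.get_obs(); c=cam('wrist'); g=c['img'].astype(int).min(2)
for r in (5,40,80,120,160,190,220):
    x=np.where(g[r,200:440]>130)[0]; print(r,(x.min()+200,x.max()+200,len(x)) if len(x) else None,end=' | ')
col=g[:,314:322].mean(1); dk=np.where(col[150:300]<60)[0]; print('dark rows',dk.min()+150,dk.max()+150)
print('F',o['contact_force'].round(2),'T',o['wrist_torque'].round(3),'z',o['tool_pos'].round(4),o['opening'].round(5),o['grip_force'].round(2))
E
python3 w.py
```

```text
5 (np.int64(263), np.int64(394), 123) | 40 (np.int64(265), np.int64(389), 125) | 80 (np.int64(267), np.int64(382), 116) | 120 (np.int64(270), np.int64(376), 107) | 160 (np.int64(272), np.int64(369), 98) | 190 (np.int64(274), np.int64(364), 91) | 220 (np.int64(276), np.int64(359), 84) | dark rows 238 299Traceback (most recent call last):
  File "w.py", line 6, in <module>
    print('F',o['contact_force'].round(2),'T',o['wrist_torque'].round(3),'z',o['tool_pos'].round(4),o['opening'].round(5),o['grip_force'].round(2))
                                                                                                    ^^^^^^^^^^^^^^^^^^
AttributeError: 'float' object has no attribute 'round'
```

>>> servo_tool --increments '[[[2.985,0,0,0,0],[2.985,0,0,0,0],[2.985,0,0,0,0]]]'

```text
t: 8.0
tool_pos: [0.5172, -0.3099, 0.1103]
tool_rot: [2.711, 1.587, 0.0]
contact_force: [0.1, -0.2, -2.3]
opening: 0.03
grip_force: 11.7
```

```bash
sed -i "s/,o\['opening'\].*/,o['opening'],o['grip_force'])/" w.py; python3 w.py
```

```text
5 (np.int64(263), np.int64(394), 123) | 40 (np.int64(265), np.int64(389), 125) | 80 (np.int64(267), np.int64(382), 116) | 120 (np.int64(270), np.int64(376), 107) | 160 (np.int64(272), np.int64(369), 98) | 190 (np.int64(274), np.int64(364), 91) | 220 (np.int64(276), np.int64(359), 84) | dark rows 238 299
F [ 0.08 -0.16 -2.33] T [-0.09   0.085  0.003] z [ 0.5172 -0.3099  0.1103] 0.029959524520885367 11.727982610464096
```

>>> servo_tool --increments '[[[2.99,0,0,0,0],[2.99,0,0,0,0],[2.99,0,0,0,0]]]'

```text
t: 8.35
tool_pos: [0.5172, -0.3099, 0.1104]
tool_rot: [2.711, 1.587, 0.0]
contact_force: [-0.5, 0.1, -1.5]
opening: 0.0299
grip_force: 3.5
```

>>> servo_tool --increments '[[[2.995,0,0,0,0],[2.995,0,0,0,0],[2.995,0,0,0,0]]]'

```text
t: 8.65
tool_pos: [0.5172, -0.3099, 0.1104]
tool_rot: [2.711, 1.587, 0.0]
contact_force: [-0.4, 0.5, -1.2]
opening: 0.0296
grip_force: 2.0
```

```bash
python3 w.py
```

```text
5 (np.int64(270), np.int64(356), 87) | 40 (np.int64(272), np.int64(355), 84) | 80 (np.int64(275), np.int64(354), 80) | 120 (np.int64(278), np.int64(354), 77) | 160 (np.int64(279), np.int64(353), 75) | 190 (np.int64(279), np.int64(353), 75) | 220 (np.int64(279), np.int64(353), 75) | dark rows 258 293
F [-0.42  0.53 -1.25] T [-0.004  0.035  0.005] z [ 0.5172 -0.3099  0.1104] 0.029611457787320394 2.0282424241304398
```

```bash
cat > tilt.py <<'E'
from h import *
o=ctrl.get_obs(); M=R.from_rotvec(o['tool_rot']).as_matrix(); c=cam('wrist'); g=c['img'].astype(int).min(2); fx,_,cx,cy=c['K']; P=[]
for r in range(int(5),225,10):
    x=np.where(g[r,200:440]>130)[0]
    if len(x)<30: continue
    w=x.max()-x.min()+1; z=fx*.04/w; p=c['C']+c['R']@np.array([((x.min()+x.max())/2+200-cx)/fx*z,(r-cy)/fx*z,z]); P.append(M.T@(p-o['tool_pos'])*1000); print(r,w,P[-1].round(1))
P=np.array(P); print('slope deg tip-down +', np.degrees(np.arctan(np.polyfit(P[:,0],P[:,2],1)[0])))
E
python3 tilt.py
```

```text
5 87 [120.3  -2.   44.1]
15 85 [116.7  -2.   46.6]
25 84 [112.6  -1.8  47. ]
35 84 [108.1  -1.8  45.5]
45 83 [103.9  -1.6  46. ]
55 83 [99.3 -1.6 44.4]
65 82 [94.9 -1.4 44.9]
75 81 [90.4 -1.1 45.3]
85 80 [85.7 -1.4 45.8]
95 79 [81.  -1.1 46.3]
105 78 [76.1 -0.9 46.9]
115 78 [71.3 -0.9 45.2]
125 77 [66.2 -0.6 45.7]
135 77 [61.3 -0.6 44. ]
145 75 [55.7 -0.6 46.8]
155 75 [50.6 -0.6 45. ]
165 75 [45.6 -0.6 43.3]
175 75 [40.5 -0.6 41.6]
185 75 [35.5 -0.6 39.8]
195 75 [30.4 -0.6 38.1]
205 75 [25.4 -0.6 36.4]
215 75 [20.3 -0.7 34.7]
slope deg tip-down + 4.773940468383828
```

>>> servo_tool --increments '[[[2.99,0.2,0,-0.4,0],[2.99,0.6,0,-1,0],[2.99,1.1,0,-1.6,0],[2.99,1.6,0,-2.3,0],[2.99,2.1,0,-2.9,0]]]'

```text
t: 9.25
tool_pos: [0.5279, -0.2911, 0.1403]
tool_rot: [2.71, 1.588, 0.001]
contact_force: [-0.3, -0.3, -1.6]
opening: 0.0302
grip_force: 2.4
```

```bash
python3 tilt.py|tail -9; python3 w.py|tail -1
```

```text
145 67 [52.4 -0.7 67. ]
155 69 [47.8 -0.7 59.7]
165 69 [42.3 -0.7 57.8]
175 69 [36.9 -0.7 55.9]
185 70 [32.1 -0.4 51.5]
195 71 [27.5 -0.7 47.2]
205 71 [22.2 -0.7 45.4]
215 72 [17.7 -0.4 41.2]
slope deg tip-down + 16.24979180868118
F [ 0.33 -0.05 -0.95] T [ 0.024 -0.012  0.01 ] z [ 0.5288 -0.2909  0.1414] 0.02965158862944265 2.490093894302845
```

>>> servo_tool --increments '[[[2,0,0,0,0],[2,0,0,0,0],[2,0,0,0,0],[2,0,0,-2,0],[2,0,0,-5,0]]]' --newtons 80

```text
t: 9.85
tool_pos: [0.5253, -0.2903, 0.1857]
tool_rot: [-2.705, -1.584, 0.005]
contact_force: [-0.4, -0.0, -1.5]
opening: 0.0281
grip_force: 79.1
```

```bash
sed -i 's/>130/>100/' tilt.py; python3 tilt.py; python3 w.py|tail -1; python3 -c "
from h import *
togo([.5367,.0896,.19],19.5)"
```

```text
25 63 [122.6   0.6 103.8]
35 65 [115.6  -0.   94.8]
45 65 [109.7  -0.   92.8]
55 65 [ 1.039e+02 -1.000e-01  9.080e+01]
65 66 [97.9 -0.4 85.6]
75 66 [92.1 -0.4 83.7]
85 66 [86.4 -0.4 81.7]
95 66 [80.6 -0.4 79.7]
105 66 [74.9 -0.4 77.8]
115 66 [69.2 -0.4 75.8]
125 67 [63.7 -0.7 70.9]
135 67 [58.1 -0.7 69. ]
145 67 [52.4 -0.7 67. ]
155 68 [47.3 -0.4 62.3]
165 69 [42.3 -0.7 57.8]
175 69 [36.9 -0.7 55.9]
185 70 [32.1 -0.4 51.5]
195 71 [27.5 -0.7 47.2]
205 71 [22.2 -0.7 45.4]
215 72 [17.7 -0.4 41.3]
slope deg tip-down + 28.611599262351557
F [2.88 0.15 2.03] T [-0.164 -0.141  0.017] z [ 0.5284 -0.2925  0.1938] 0.02827901514643017 79.25976991653442
t 9.95 pos [ 0.5291 -0.2929  0.1931] y ang -29.3 zax [ 0.005 -0.004 -1.   ] F [ 0.76 -1.27 -1.12] open 0.0285 grip 79.3
shift cm [ 33.73 -18.06   0.16] turn -48.8
```

>>> servo_tool --increments '[[[2,3,-1.2,-0.5,-3],[2,7,-2.7,-0.5,-7],[2,11,-4.2,-0.5,-11],[2,15,-5.8,-0.5,-16],[2,19,-7.3,-0.5,-20]]]'

```text
t: 10.45
tool_pos: [0.5557, -0.0884, 0.192]
tool_rot: [-2.39, -2.036, 0.003]
contact_force: [-0.0, -0.1, -2.0]
opening: 0.0283
grip_force: 79.4
```

```bash
python3 -c "
from h import *
togo([.598,.1865,.20],19.5)"
```

```text
t 10.45 pos [ 0.5557 -0.0884  0.192 ] y ang -9.15 zax [-0.003  0.001 -1.   ] F [-0.04 -0.09 -2.01] open 0.0283 grip 79.4
shift cm [27.81 -0.2  -0.79] turn -28.65
```

>>> servo_tool --increments '[[[2,4,0,-0.3,-5],[2,8.5,0,-0.5,-11],[2,13,0,-0.7,-17],[2,17.5,0,-0.7,-23],[2,22,0,-0.7,-28.5]]]'

```text
t: 10.95
tool_pos: [0.5914, 0.1286, 0.199]
tool_rot: [-1.814, -2.563, 0.003]
contact_force: [0.0, 0.1, -2.8]
opening: 0.0281
grip_force: 79.4
```

```bash
python3 -c "
from h import *
togo([.598,.1865,.20],19.5)"
```

```text
t 10.95 pos [0.5914 0.1286 0.199 ] y ang 19.44 zax [-0.003 -0.001 -1.   ] F [ 0.01  0.12 -2.85] open 0.0281 grip 79.4
shift cm [ 5.24  2.55 -0.1 ] turn -0.06
```

>>> servo_tool --increments '[[[2,2.5,1.2,0,0],[2,5,2.5,0,0],[2,5,2.5,0,0],[2,5,2.5,0,0]]]'

```text
t: 11.35
tool_pos: [0.5986, 0.1825, 0.1991]
tool_rot: [-1.817, -2.56, 0.004]
contact_force: [-0.5, 0.7, -2.5]
opening: 0.0279
grip_force: 79.5
```

```bash
python3 -c "
from v import *
togo([.598,.1865,.20],19.5)
view('pics/t6.png',(330,130),(225,130))
save(cam('wrist'),'pics/w6.png')
python=0"; python3 tilt.py | tail -14
```

```text
t 11.35 pos [0.5986 0.1825 0.1991] y ang 19.27 zax [-0.003 -0.001 -1.   ] F [-0.54  0.65 -2.48] open 0.0279 grip 79.5
shift cm [ 0.4   0.08 -0.09] turn -0.23
95 149 [ 82.4 -12.3 -33.3]
105 149 [ 79.9 -12.3 -34.2]
115 149 [ 77.3 -12.3 -35. ]
125 149 [ 74.8 -12.3 -35.9]
135 150 [ 72.3 -12.1 -37.4]
145 150 [ 69.8 -12.1 -38.2]
155 150 [ 67.3 -12.1 -39.1]
165 151 [ 64.9 -11.9 -40.5]
175 151 [ 62.4 -11.9 -41.4]
185 151 [ 59.9 -11.9 -42.2]
195 152 [ 57.5 -11.7 -43.6]
205 71 [22.7 -1.1 45.4]
215 71 [17.4 -1.1 43.5]
slope deg tip-down + 3.5631816110614984
```

View pics/w6.png

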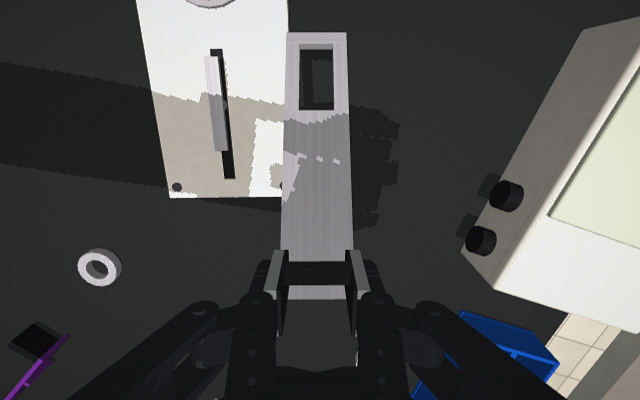

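```bash
python3 - <<'E'
from h import *
from scipy.optimize import least_squares
c=pickle.load(open('c.pkl','rb'))['wrist']
o=ctrl.get_obs(); M=R.from_rotvec(o['tool_rot']).as_matrix(); tp=o['tool_pos']
def pt(p,x,y,z):
    th,h,e,ly,ps=p; X=124+e-x; Z=h-z  # tool x toward tip, tool z down
    a=[X*np.cos(th)-Z*np.sin(th), y+ly, X*np.sin(th)+Z*np.cos(th)]
    a=[a[0]*np.cos(ps)-a[1]*np.sin(ps),a[0]*np.sin(ps)+a[1]*np.cos(ps),a[2]]
    return tp+M@np.array(a)/1000
obs=[(-33.5,-20,5,287,33),(-33.5,20,5,346,33),(-24.5,-11,5,299.5,44),(-24.5,11,5,333.5,44),(24.5,-11,5,300,109),(24.5,11,5,334,109)]
# tool y sign: pixel right = ?
e=proj(c,tp+M@np.array([.1,.02,.1]))-proj(c,tp+M@np.array([.1,0,.1])); s=np.sign(e[0]); print('tool y to the right?',s)
f=lambda p:np.ravel([proj(c,pt(p,x,s*y,z))-[u,v] for x,y,z,u,v in obs])
r=least_squares(f,[.5,33,0,0,0]); print('th',np.degrees(r.x[0]),'h,e,ly,yaw',r.x[1:4],np.degrees(r.x[4])); print(r.fun.round(1))
np.save('hold.npy',r.x)
for nm,q in (('bar inner low',(-24.5,0,0)),('outer low',(-33.5,0,0)),('far eye low',(24.5,0,0)),('bar in top',(-24.5,0,5))): print(nm,(M.T@(pt(r.x,*q)-tp)*1000).round(1))
A=onz(c,210.5,57,.031)[:2];B=onz(c,221,151,.031)[:2]; print('head',A,B,np.linalg.norm(B-A),np.degrees(np.arctan2(*(B-A)[::-1])),'mid',(A+B)/2)
S1=onz(c,216,50,.012)[:2];S2=onz(c,230,178,.012)[:2]; print('slot',S1,S2,np.linalg.norm(S1-S2),(S1+S2)/2,np.degrees(np.arctan2(*(S2-S1)[::-1])))
print('corner',onz(c,170,197,.012), 'left edge pt',onz(c,136,0,.012),'edge row',onz(c,250,197.5,.012))
E
```

```text
tool y to the right? 1.0
th 34.06784442501873 h,e,ly,yaw [35.4840487   9.2717159  -0.68552484] -0.31437371899447875
[ 0.1  0.1  0.  -0.2  0.7  0.1 -0.5 -0.1 -0.6  0.1  0.3 -0.1]
bar inner low [110.8  -1.3 117.8]
outer low [118.3  -1.3 122.8]
far eye low [70.2 -1.1 90.3]
bar in top [113.6  -1.3 113.6]
head [0.47737103 0.25629278] [0.50448805 0.18159941] 0.07946339750861856 -70.04684749893735 mid [0.49092954 0.21894609]
slot [0.47462475 0.2632583 ] [0.51523307 0.15273022] 0.11775182448407734 [0.49492891 0.20799426] -69.82653340653108
corner [0.46169264 0.11268506 0.012     ] left edge pt [0.40127226 0.2788114  0.012     ] edge row [0.53982109 0.13928321 0.012     ]
```

```bash
python3 -c "
from h import *
togo([.5133,.1637,.165],19.8)"
```

```text
t 11.6 pos [0.5994 0.1813 0.201 ] y ang 19.12 zax [-0. -0. -1.] F [ 0.11 -0.22 -1.67] open 0.0284 grip 79.5
shift cm [ 1.16 -8.71  3.6 ] turn -0.68
```

>>> servo_tool --increments '[[[2,0.4,-3,0,-0.6],[2,0.8,-6,0,-0.6],[2,1.2,-8.7,1,-0.6],[2,1.2,-8.7,2.5,-0.6],[2,1.2,-8.7,3.5,-0.6]]]'

```text
t: 12.1
tool_pos: [0.513, 0.1645, 0.1653]
tool_rot: [1.808, 2.569, 0.0]
contact_force: [0.3, -0.8, -1.3]
opening: 0.0284
grip_force: 80.0
```

>>> servo_tool --increments '[[[2,0,0,0,0],[2,0,0,0,0],[2,0,0,0,0]]]'

```text
t: 12.4
tool_pos: [0.5145, 0.1652, 0.167]
tool_rot: [1.806, 2.569, 0.001]
contact_force: [0.4, -0.0, -2.6]
opening: 0.0284
grip_force: 80.0
```

```bash
python3 -c "
from h import *
togo([.5133,.1637,.14],19.8)
c=cam('wrist'); save(c,'pics/w7.png')
o=ctrl.get_obs(); M=R.from_rotvec(o['tool_rot']).as_matrix()
dx=np.array([.342,-.94,0]);H=np.array([.4909,.2189,.031])
for k in(-.04,.04):print(proj(c,H+k*dx))"
```

```text
t 12.4 pos [0.5145 0.1652 0.167 ] y ang 19.79 zax [ 0.001  0.    -1.   ] F [ 0.45 -0.   -2.61] open 0.0284 grip 80.0
shift cm [-0.1  -0.16  2.7 ] turn -0.01
[311.79181977  69.96179273]
[312.60074602 173.03662023]
```

View pics/w7.png

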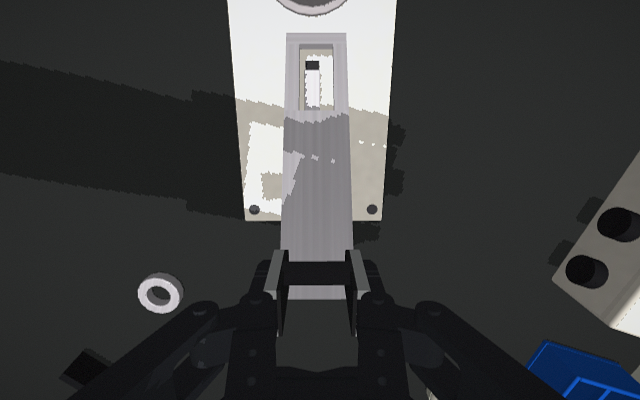

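>>> servo_tool --increments '[[[2,-0.1,-0.27,0.5,0],[2,-0.1,-0.27,1.2,0],[2,-0.1,-0.27,1.9,0],[2,-0.1,-0.27,2.4,0],[2,-0.1,-0.27,2.4,0]]]'

```text
t: 12.95
tool_pos: [0.5103, 0.1631, 0.1408]
tool_rot: [-1.805, -2.569, 0.003]
contact_force: [0.1, -0.6, -2.0]
opening: 0.0283
grip_force: 80.0
```

>>> servo_tool --increments '[[[2,0,0,0.1,0],[2,0,0,0.2,0],[2,0,0,0.2,0]]]'

```text
t: 13.25
tool_pos: [0.5113, 0.1633, 0.1405]
tool_rot: [1.806, 2.57, 0.0]
contact_force: [0.1, -0.1, -2.1]
opening: 0.0284
grip_force: 80.0
```

>>> servo_tool --increments '[[[2,0,0,0.1,0],[2,0,0,0.2,0],[2,0,0,0.2,0]]]'

```text
t: 13.55
tool_pos: [0.5111, 0.1632, 0.1382]
tool_rot: [-1.806, -2.57, 0.0]
contact_force: [0.1, 0.4, -1.8]
opening: 0.0277
grip_force: 80.0
```

>>> servo_tool --increments '[[[2,0,0,0.1,0],[2,0,0,0.2,0],[2,0,0,0.2,0]]]'

```text
t: 13.85
tool_pos: [0.5111, 0.1632, 0.1361]
tool_rot: [-1.806, -2.57, 0.0]
contact_force: [-0.8, 0.2, -2.1]
opening: 0.0284
grip_force: 80.0
```

>>> servo_tool --increments '[[[2,0,0,0.1,0],[2,0,0,0.2,0],[2,0,0,0.2,0]]]'

```text
t: 14.15
tool_pos: [0.511, 0.1632, 0.1341]
tool_rot: [-1.806, -2.57, 0.0]
contact_force: [0.3, 0.6, -2.4]
opening: 0.0284
grip_force: 80.0
```

>>> servo_tool --increments '[[[2,0,0,0.1,0],[2,0,0,0.1,0],[2,0,0,0.1,0]]]'

```text
t: 14.45
tool_pos: [0.5112, 0.1632, 0.1333]
tool_rot: [-1.806, -2.57, 0.0]
contact_force: [-0.1, -0.5, -2.1]
opening: 0.0283
grip_force: 80.0
```

>>> servo_tool --increments '[[[2,0,0,0.1,0],[2,0,0,0.1,0],[2,0,0,0.1,0]]]'

```text
t: 14.75
tool_pos: [0.5112, 0.1632, 0.1323]
tool_rot: [-1.806, -2.57, 0.0]
contact_force: [0.2, -0.2, -1.8]
opening: 0.0279
grip_force: 80.0
```

>>> servo_tool --increments '[[[2,0,0,0.1,0],[2,0,0,0.1,0],[2,0,0,0.1,0]]]'

```text
t: 15.05
tool_pos: [0.5112, 0.1632, 0.1313]
tool_rot: [-1.806, -2.57, 0.0]
contact_force: [-0.1, 0.2, -2.3]
opening: 0.0281
grip_force: 80.0
```

>>> servo_tool --increments '[[[2,0,0,0.1,0],[2,0,0,0.1,0],[2,0,0,0.1,0]]]'

```text
t: 15.35
tool_pos: [0.5111, 0.1632, 0.1302]
tool_rot: [-1.806, -2.57, 0.0]
contact_force: [-0.6, 0.3, -3.0]
opening: 0.0283
grip_force: 80.0
```

>>> servo_tool --increments '[[[2,0,0,0.1,0],[2,0,0,0.1,0],[2,0,0,0.1,0]]]'

```text
t: 15.65
tool_pos: [0.5111, 0.1632, 0.1293]
tool_rot: [-1.806, -2.57, 0.0]
contact_force: [-0.7, 0.4, -1.8]
opening: 0.0284
grip_force: 80.0
```

>>> servo_tool --increments '[[[2,0,0,0.1,0],[2,0,0,0.2,0],[2,0,0,0.2,0]]]'

```text
t: 15.95
tool_pos: [0.5116, 0.163, 0.1279]
tool_rot: [1.806, 2.57, 0.0]
contact_force: [-0.0, -2.3, 1.9]
opening: 0.0281
grip_force: 80.5
```

>>> servo_tool --increments '[[[2,0,0,0.1,0],[2,0,0,0.1,0],[2,0,0,0.1,0]]]'

```text
t: 16.25
tool_pos: [0.512, 0.1628, 0.1274]
tool_rot: [1.805, 2.569, 0.0]
contact_force: [0.2, -4.5, 4.9]
opening: 0.0286
grip_force: 81.0
```

>>> servo_tool --increments '[[[2,0,0,0.1,0],[2,0,0,0.1,0],[2,0,0,0.1,0]]]'

```text
t: 16.55
tool_pos: [0.5123, 0.1625, 0.127]
tool_rot: [1.805, 2.568, 0.0]
contact_force: [-0.0, -6.8, 7.3]
opening: 0.0286
grip_force: 81.3
```

```bash
python3 - <<'E'
from h import *
o=ctrl.get_obs(); c=cam('wrist'); pickle.dump(c,open('w8.pkl','wb')); print(o['tool_pos'].round(4),o['contact_force'].round(2),o['wrist_torque'].round(3))
g=cv2.cvtColor(c['img'],cv2.COLOR_RGB2GRAY).astype(int)
print('col317',[(r,g[r,314:320].mean().round().astype(int)) for r in range(24,126,2)])
print('row36',g[36,270:365:3].tolist()); print('row75',g[75,270:365:3].tolist())
E
```

```text
[0.5123 0.1625 0.127 ] [-0.01 -6.83  7.26] [-0.772  0.351  0.266]
col317 [(24, np.int64(234)), (26, np.int64(234)), (28, np.int64(237)), (30, np.int64(168)), (32, np.int64(178)), (34, np.int64(176)), (36, np.int64(174)), (38, np.int64(177)), (40, np.int64(177)), (42, np.int64(130)), (44, np.int64(132)), (46, np.int64(146)), (48, np.int64(231)), (50, np.int64(239)), (52, np.int64(72)), (54, np.int64(54)), (56, np.int64(56)), (58, np.int64(55)), (60, np.int64(55)), (62, np.int64(148)), (64, np.int64(238)), (66, np.int64(235)), (68, np.int64(235)), (70, np.int64(235)), (72, np.int64(235)), (74, np.int64(235)), (76, np.int64(235)), (78, np.int64(235)), (80, np.int64(235)), (82, np.int64(235)), (84, np.int64(236)), (86, np.int64(235)), (88, np.int64(235)), (90, np.int64(235)), (92, np.int64(235)), (94, np.int64(235)), (96, np.int64(234)), (98, np.int64(234)), (100, np.int64(234)), (102, np.int64(234)), (104, np.int64(234)), (106, np.int64(232)), (108, np.int64(174)), (110, np.int64(181)), (112, np.int64(180)), (114, np.int64(181)), (116, np.int64(181)), (118, np.int64(181)), (120, np.int64(177)), (122, np.int64(133)), (124, np.int64(128))]
row36 [235, 234, 234, 234, 235, 169, 172, 172, 172, 172, 171, 172, 172, 173, 174, 174, 173, 174, 173, 173, 175, 174, 174, 175, 174, 196, 235, 235, 235, 235, 234, 234]
row75 [237, 237, 237, 237, 238, 181, 176, 179, 180, 174, 179, 237, 200, 235, 236, 238, 232, 237, 197, 238, 238, 184, 179, 178, 181, 177, 239, 236, 237, 237, 237, 237]
```

>>> servo_tool --increments '[[[2,0,0,-0.3,0],[2,0,0,-0.55,0],[2,0,0,-0.55,0],[2,0,0,-0.55,0]]]'

```text
t: 17.0
tool_pos: [0.5106, 0.1635, 0.13]
tool_rot: [-1.806, -2.569, 0.001]
contact_force: [0.0, -0.1, -2.6]
opening: 0.0284
grip_force: 80.0
```

>>> servo_tool --increments '[[[2,-0.5,0,0,0],[2,-1,0,0,0],[2,-1.5,0,0,0],[2,-1.8,0,0,0],[2,-1.8,0,0,0]]]'

```text
t: 17.5
tool_pos: [0.5175, 0.1458, 0.1308]
tool_rot: [1.808, 2.569, 0.0]
contact_force: [0.0, -0.6, -1.1]
opening: 0.0282
grip_force: 80.0
```

```bash
python3 - <<'E'
from h import *
o=ctrl.get_obs(); c=cam('wrist'); print(o['tool_pos'].round(4),o['contact_force'].round(2),o['wrist_torque'].round(3))
g=cv2.cvtColor(c['img'],cv2.COLOR_RGB2GRAY).astype(int)
print('col312',[int(g[r,310:315].mean()) for r in range(28,126,2)])
print('row90',g[90,270:365:3].tolist()); print('row75',g[75,270:365:3].tolist())
E
```

```text
[0.5175 0.1458 0.1308] [ 0.02 -0.58 -1.1 ] [-0.011  0.012 -0.026]
col312 [52, 50, 100, 224, 230, 230, 230, 230, 230, 230, 230, 230, 230, 231, 230, 230, 230, 230, 231, 231, 231, 231, 230, 231, 231, 231, 231, 231, 231, 231, 231, 231, 231, 231, 231, 231, 231, 231, 231, 232, 209, 179, 177, 178, 178, 177, 171, 133, 127]
row90 [237, 237, 237, 237, 238, 180, 179, 178, 184, 180, 174, 218, 239, 241, 229, 233, 234, 231, 235, 244, 238, 116, 184, 177, 180, 180, 232, 238, 237, 237, 237, 237]
row75 [237, 237, 237, 237, 237, 178, 178, 175, 181, 178, 177, 243, 238, 240, 229, 233, 232, 231, 234, 243, 238, 136, 180, 177, 180, 178, 241, 237, 237, 237, 237, 236]
```

>>> servo_tool --increments '[[[2,-0.5,0,0,0],[2,-1,0,0,0],[2,-1.5,0,0,0],[2,-1.8,0,0,0],[2,-1.8,0,0,0]]]'

```text
t: 18.05
tool_pos: [0.5236, 0.1289, 0.1308]
tool_rot: [1.807, 2.57, 0.0]
contact_force: [-0.7, 0.7, -1.6]
opening: 0.0283
grip_force: 80.0
```

>>> servo_tool --increments '[[[2,-0.1,0,0,0],[2,-0.2,0,0,0],[2,-0.3,0,0,0],[2,-0.3,0,0,0]]]'

```text
t: 18.45
tool_pos: [0.5244, 0.1265, 0.1308]
tool_rot: [1.806, 2.57, 0.0]
contact_force: [0.1, -0.1, -2.6]
opening: 0.0287
grip_force: 80.0
```

>>> servo_tool --increments '[[[2,-0.1,0,0,0],[2,-0.2,0,0,0],[2,-0.2,0,0,0]]]'

```text
t: 18.75
tool_pos: [0.5251, 0.1246, 0.1308]
tool_rot: [1.806, 2.57, -0.0]
contact_force: [0.2, 0.8, -1.5]
opening: 0.0283
grip_force: 80.0
```

>>> servo_tool --increments '[[[2,-0.1,0,0,0],[2,-0.2,0,0,0],[2,-0.2,0,0,0]]]'

```text
t: 19.05
tool_pos: [0.5258, 0.1227, 0.1308]
tool_rot: [1.807, 2.57, 0.0]
contact_force: [1.0, 0.3, -2.7]
opening: 0.0282
grip_force: 80.0
```

>>> servo_tool --increments '[[[2,-0.1,0,0,0],[2,-0.1,0,0,0]]]'

```text
t: 19.25
tool_pos: [0.5261, 0.1217, 0.1308]
tool_rot: [1.807, 2.57, 0.0]
contact_force: [0.2, -0.0, -2.6]
opening: 0.0282
grip_force: 80.0
```

>>> servo_tool --increments '[[[2,-0.1,0,0,0],[2,-0.1,0,0,0]]]'

```text
t: 19.45
tool_pos: [0.5264, 0.1208, 0.1308]
tool_rot: [1.806, 2.57, -0.0]
contact_force: [0.4, -0.4, -1.7]
opening: 0.0282
grip_force: 80.0
```

>>> servo_tool --increments '[[[2,-0.1,0,0,0],[2,-0.1,0,0,0]]]'

```text
t: 19.65
tool_pos: [0.5267, 0.1199, 0.1308]
tool_rot: [-1.806, -2.57, -0.0]
contact_force: [-0.4, 0.1, -1.4]
opening: 0.0282
grip_force: 80.0
```

>>> servo_tool --increments '[[[2,-0.1,0,0,0],[2,-0.1,0,0,0]]]'

```text
t: 19.85
tool_pos: [0.5269, 0.1193, 0.1306]
tool_rot: [-1.806, -2.569, -0.0]
contact_force: [-0.5, 1.1, -3.0]
opening: 0.028
grip_force: 80.0
```

>>> servo_tool --increments '[[[2,-0.1,0,0,0],[2,-0.1,0,0,0]]]'

```text
t: 20.05
tool_pos: [0.527, 0.1186, 0.1303]
tool_rot: [-1.806, -2.569, -0.001]
contact_force: [-0.9, 4.2, -4.0]
opening: 0.0281
grip_force: 79.9
```

>>> servo_tool --increments '[[[2,-0.1,0,0,0],[2,-0.1,0,0,0]]]'

```text
t: 20.25
tool_pos: [0.5271, 0.118, 0.13]
tool_rot: [-1.805, -2.568, -0.001]
contact_force: [-0.8, 4.8, -5.6]
opening: 0.0285
grip_force: 79.7
```

>>> servo_tool --increments '[[[2,-0.1,0,0,0],[2,-0.1,0,0,0]]]'

```text
t: 20.45
tool_pos: [0.5271, 0.1175, 0.1297]
tool_rot: [-1.805, -2.567, -0.002]
contact_force: [-1.0, 6.4, -6.2]
opening: 0.028
grip_force: 79.7
```

>>> servo_tool --increments '[[[2,0.1,0,0.1,0],[2,0.1,0,0.1,0]]]' --newtons 20

```text
t: 20.65
tool_pos: [0.5273, 0.1179, 0.1295]
tool_rot: [-1.805, -2.569, -0.001]
contact_force: [-1.5, 5.2, -4.2]
opening: 0.0282
grip_force: 80.1
```

>>> servo_tool --increments '[[[2,-0.2,0,0.3,0],[2,-0.45,0,0.6,0],[2,-0.7,0,0.95,0],[2,-0.95,0,1.3,0],[2,-1.2,0,1.6,0]]]' --newtons 20

```text
t: 21.15
tool_pos: [0.5311, 0.1068, 0.1138]
tool_rot: [-1.804, -2.568, -0.001]
contact_force: [-3.3, 6.5, 0.5]
opening: 0.0277
grip_force: 80.6
```

```bash
cat > pl.py <<'E'
# plate tilt seen in wrist image: widths at rows along plate where plate grey (not white base)
from h import *
o=ctrl.get_obs(); M=R.from_rotvec(o['tool_rot']).as_matrix(); c=cam('wrist'); pickle.dump(c,open('last.pkl','wb'))
D=np.array([[.342,-.94,0],[.94,.342,0],[0,0,1.]])
print('t',round(o['t'],2),'dock mm',(D@(o['tool_pos']-[.495,.2085,0])*1000).round(1),'Fdock',(D@o['contact_force']).round(2),'T',(D@o['wrist_torque']).round(2),'grip',o['grip_force'],o['opening'])
g=cv2.cvtColor(c['img'],cv2.COLOR_RGB2GRAY).astype(int)
print('col317',[int(g[r,312:322].mean()) for r in range(0,260,5)])
for r in (20,60,100,140,180,220): print(r,g[r,260:376:4].tolist())
E
python3 pl.py
```

```text
t 21.15 dock mm [107.9  -0.8 113.8] Fdock [-7.23 -0.93  0.47] T [-0.21  2.04  0.14] grip 80.55014848709106 0.027698879780490623
col317 [219, 221, 222, 223, 224, 225, 226, 227, 228, 228, 229, 230, 231, 232, 233, 234, 235, 235, 236, 183, 185, 185, 185, 186, 153, 131, 131, 131, 131, 132, 132, 179, 132, 134, 134, 135, 135, 136, 136, 137, 137, 138, 139, 140, 140, 141, 142, 142, 142, 143, 144, 144]
20 [233, 233, 233, 232, 233, 233, 181, 174, 180, 179, 118, 119, 186, 221, 224, 223, 229, 127, 116, 185, 174, 181, 175, 233, 234, 233, 233, 233, 233]
60 [236, 236, 237, 236, 237, 236, 187, 181, 185, 182, 172, 237, 188, 229, 231, 232, 237, 134, 237, 192, 182, 184, 183, 236, 236, 237, 236, 236, 236]
100 [176, 175, 173, 173, 188, 242, 181, 185, 181, 190, 186, 184, 189, 185, 182, 191, 182, 184, 189, 185, 188, 187, 194, 240, 237, 238, 238, 238, 237]
140 [239, 239, 240, 239, 239, 242, 131, 132, 131, 136, 135, 131, 134, 133, 130, 135, 130, 131, 135, 133, 134, 133, 136, 183, 180, 179, 179, 178, 177]
180 [46, 45, 47, 47, 47, 62, 192, 196, 192, 196, 133, 134, 138, 137, 135, 137, 132, 135, 139, 136, 137, 137, 137, 110, 32, 32, 31, 33, 31]
220 [46, 47, 47, 46, 47, 100, 141, 145, 141, 141, 144, 140, 142, 141, 140, 143, 137, 139, 144, 143, 142, 143, 141, 138, 32, 32, 31, 31, 33]
```

>>> servo_tool --increments '[[[2.95,0,0,0,0],[2.95,0,0,0,0]]]' --newtons 20

```text
t: 21.4
tool_pos: [0.5312, 0.1064, 0.1134]
tool_rot: [-1.805, -2.569, -0.0]
contact_force: [-2.4, 4.6, -3.0]
opening: 0.0296
grip_force: 19.2
```

```bash
python3 pl.py
```

```text
t 21.4 dock mm [108.4  -0.9 113.4] Fdock [-5.11 -0.65 -2.96] T [0.05 1.05 0.01] grip 19.17233258485794 0.029563612272038034
col317 [220, 221, 222, 223, 224, 225, 226, 227, 228, 229, 230, 231, 231, 233, 233, 234, 235, 236, 236, 184, 185, 186, 185, 186, 161, 131, 131, 131, 132, 132, 133, 146, 134, 134, 135, 135, 135, 136, 136, 137, 137, 139, 139, 140, 141, 141, 142, 143, 143, 144, 144, 144]
20 [233, 233, 233, 234, 233, 233, 181, 176, 181, 180, 107, 117, 180, 220, 225, 224, 228, 154, 119, 187, 175, 182, 176, 234, 234, 233, 233, 233, 233]
60 [236, 236, 237, 236, 236, 236, 187, 181, 186, 183, 174, 237, 178, 229, 232, 233, 236, 138, 236, 191, 181, 183, 182, 237, 236, 236, 236, 236, 236]
100 [176, 175, 175, 173, 172, 226, 181, 186, 182, 191, 186, 184, 188, 185, 182, 191, 181, 184, 189, 186, 187, 187, 194, 240, 238, 238, 238, 238, 238]
140 [239, 239, 239, 239, 239, 241, 130, 135, 131, 135, 136, 131, 134, 133, 129, 136, 129, 132, 135, 133, 135, 133, 136, 171, 180, 180, 178, 178, 179]
180 [47, 47, 46, 45, 47, 61, 192, 197, 191, 196, 137, 135, 138, 137, 135, 139, 133, 135, 139, 138, 136, 138, 136, 140, 29, 32, 32, 30, 31]
220 [46, 48, 46, 47, 47, 125, 141, 144, 141, 142, 146, 140, 143, 143, 141, 143, 138, 139, 145, 143, 143, 143, 142, 138, 32, 30, 30, 31, 33]
```

>>> servo_tool --increments '[[[2.95,-0.33,0,0.47,0],[2.95,-0.65,0,0.94,0],[2.95,-0.95,0,1.43,0],[2.95,-1.24,0,1.93,0],[2.95,-1.24,0,1.93,0]]]' --newtons 20

```text
t: 21.95
tool_pos: [0.5359, 0.0936, 0.0938]
tool_rot: [-1.807, -2.569, 0.001]
contact_force: [-2.5, 4.1, -1.7]
opening: 0.0298
grip_force: 19.1
```

```bash
cat > eye.py <<'E'
from h import *
from scipy.optimize import brentq
o=ctrl.get_obs(); M=R.from_rotvec(o['tool_rot']).as_matrix(); c=cam('wrist'); pickle.dump(c,open('last.pkl','wb'))
D=np.array([[.342,-.94,0],[.94,.342,0],[0,0,1.]])
print('t',round(o['t'],2),'dock mm',(D@(o['tool_pos']-[.495,.2085,0])*1000).round(1),'Fdock',(D@o['contact_force']).round(2),'T',(D@o['wrist_torque']).round(2),'grip',round(o['grip_force'],1),o['opening'])
g=cv2.cvtColor(c['img'],cv2.COLOR_RGB2GRAY).astype(int)
# far end of the eye: head/base bright -> plate grey along the middle
m=g[:150,314:322].mean(1); r=np.where(m>205)[0].max()+.5; print('far eye row',r)
def f(th):
    X,Z=129-24.5,34-5; a=np.array([X*np.cos(th)-Z*np.sin(th),0,X*np.sin(th)+Z*np.cos(th)])
    return proj(c,o['tool_pos']+M@a/1000)[1]-r
try: print('tilt',np.degrees(brentq(f,-.3,.8)))
except Exception as e: print(e,f(-.3),f(.8))
E
python3 eye.py
```

```text
t 21.95 dock mm [122.   -0.8  93.8] Fdock [-4.72 -0.92 -1.67] T [-0.03  0.66  0.01] grip 19.1 0.02975992872631787
far eye row 70.5
tilt 14.875286226949063
```

>>> servo_tool --increments '[[[2.95,-0.14,0,0.25,0],[2.95,-0.27,0,0.5,0],[2.95,-0.4,0,0.76,0],[2.95,-0.52,0,1.02,0],[2.95,-0.52,0,1.02,0]]]'

```text
t: 22.5
tool_pos: [0.538, 0.0889, 0.0842]
tool_rot: [1.806, 2.57, -0.0]
contact_force: [-1.3, 2.5, -0.8]
opening: 0.0296
grip_force: 19.2
```

```bash
python3 eye.py
```

```text
t 22.5 dock mm [127.1  -0.5  84.2] Fdock [-2.81 -0.36 -0.85] T [0.02 0.53 0.03] grip 19.2 0.029603418650747716
far eye row 117.5
tilt 35.943451845239736
```

>>> servo_tool --increments '[[[2.95,-0.2,0,0.26,0],[2.95,-0.33,0,0.53,0],[2.95,-0.45,0,0.8,0],[2.95,-0.56,0,1.06,0],[2.95,-0.56,0,1.06,0]]]'

```text
t: 23.05
tool_pos: [0.5395, 0.0839, 0.0732]
tool_rot: [-1.807, -2.57, 0.001]
contact_force: [-1.1, 3.7, -2.1]
opening: 0.0295
grip_force: 19.1
```

```bash
python3 eye.py; python3 - <<'E'
from h import *
c=pickle.load(open('last.pkl','rb')); save(c,'pics/w9.png',(200,0,440,300),2)
E
```

```text
t 23.05 dock mm [132.4  -0.8  73.2] Fdock [-3.85  0.28 -2.11] T [0.04 0.82 0.  ] grip 19.1 0.029543839852293984
far eye row 116.5
tilt 35.50032070859246
```

View pics/w9.png

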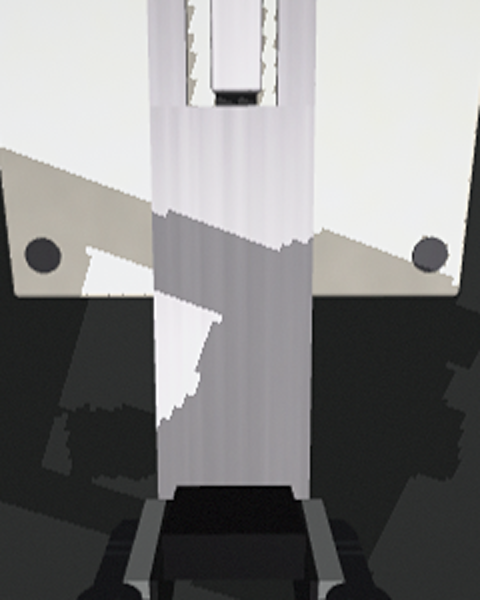

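>>> servo_tool --increments '[[[2.95,-0.1,0,0.27,0],[2.95,-0.2,0,0.54,0],[2.95,-0.29,0,0.82,0],[2.95,-0.38,0,1.09,0],[2.95,-0.38,0,1.09,0]]]'

```text
t: 23.6
tool_pos: [0.541, 0.0802, 0.0624]
tool_rot: [1.807, 2.57, -0.001]
contact_force: [-1.4, 3.1, -1.8]
opening: 0.0297
grip_force: 19.0
```

>>> servo_tool --increments '[[[2.95,-0.05,0,0.27,0],[2.95,-0.1,0,0.55,0],[2.95,-0.15,0,0.83,0],[2.95,-0.15,0,0.83,0]]]'

```text
t: 24.0
tool_pos: [0.5416, 0.0786, 0.0542]
tool_rot: [1.806, 2.57, -0.001]
contact_force: [-0.6, 1.4, -0.2]
opening: 0.0299
grip_force: 19.1
```

```bash
python3 eye.py|head -1
```

```text
t 24.0 dock mm [138.   -0.6  54.2] Fdock [-1.48 -0.05 -0.16] T [ 0.08  0.26 -0.06] grip 19.1 0.029927977998463154
```

>>> servo_tool --increments '[[[2.95,-0.03,0,0.2,0],[2.95,-0.05,0,0.4,0],[2.95,-0.05,0,0.4,0]]]'

```text
t: 24.35
tool_pos: [0.542, 0.0781, 0.0505]
tool_rot: [1.806, 2.569, -0.0]
contact_force: [1.8, -1.7, 0.5]
opening: 0.0296
grip_force: 19.2
```

>>> servo_tool --increments '[[[2.95,0,0,0.15,0],[2.95,0,0,0.2,0],[2.95,0,0,0.2,0]]]'

```text
t: 24.65
tool_pos: [0.5418, 0.0784, 0.0485]
tool_rot: [1.806, 2.57, 0.0]
contact_force: [0.3, -1.5, 0.7]
opening: 0.0297
grip_force: 19.3
```

>>> servo_tool --increments '[[[2.95,0,0,0.1,0],[2.95,0,0,0.15,0],[2.95,0,0,0.15,0]]]'

```text
t: 24.95
tool_pos: [0.5416, 0.0786, 0.0469]
tool_rot: [-1.806, -2.57, 0.0]
contact_force: [1.0, -1.8, 0.3]
opening: 0.0298
grip_force: 19.3
```

>>> servo_tool --increments '[[[2.95,0,0,0.1,0],[2.95,0,0,0.1,0]]]'

```text
t: 25.15
tool_pos: [0.5416, 0.0786, 0.0459]
tool_rot: [-1.806, -2.57, 0.0]
contact_force: [0.7, -2.4, 0.0]
opening: 0.0298
grip_force: 19.3
```

>>> servo_tool --increments '[[[2.95,0,0,0.1,0],[2.95,0,0,0.1,0]]]'

```text
t: 25.35
tool_pos: [0.5416, 0.0786, 0.0448]
tool_rot: [-1.806, -2.57, 0.0]
contact_force: [0.4, -0.8, 0.5]
opening: 0.0298
grip_force: 19.4
```

>>> servo_tool --increments '[[[2.95,0,0,0.1,0],[2.95,0,0,0.1,0]]]'

```text
t: 25.55
tool_pos: [0.5416, 0.0786, 0.0439]
tool_rot: [-1.806, -2.57, 0.0]
contact_force: [-0.1, -1.8, 0.1]
opening: 0.0295
grip_force: 19.4
```

```bash
cat > edg.py <<'E'
from h import *
import sys
o=ctrl.get_obs(); M=R.from_rotvec(o['tool_rot']).as_matrix(); c=cam('wrist'); pickle.dump(c,open('last.pkl','wb'))
g=cv2.GaussianBlur(cv2.cvtColor(c['img'],cv2.COLOR_RGB2GRAY),(3,1),0).astype(float); gr=np.abs(np.gradient(g,axis=1))
rows=np.arange(2,238); L=[];Rr=[]
for r in rows:
    a=gr[r,268:296]; b=gr[r,340:368]
    L.append((a*np.arange(268,296))[a>a.max()*.5].sum()/a[a>a.max()*.5].sum()); Rr.append((b*np.arange(340,368))[b>b.max()*.5].sum()/b[b>b.max()*.5].sum())
def rob(y):
    w=np.ones(len(rows),bool)
    p=np.polyfit(rows,y,1)
    for _ in range(15):
        e=np.abs(y-np.polyval(p,rows)); w=e<max(.6,np.median(e)*1.5); p=np.polyfit(rows[w],y[w],1)
    return p,w.mean()
(pl,nl),(pr,nr)=rob(np.array(L)),rob(np.array(Rr)); print(pl,nl,pr,nr)
P=[]
for r in (5,235):
    w=np.polyval(pr,r)-np.polyval(pl,r); z=c['K'][0]*.04/w; u=(np.polyval(pr,r)+np.polyval(pl,r))/2
    P.append(M.T@(c['C']+c['R']@np.array([(u-c['K'][2])/c['K'][0]*z,(r-c['K'][3])/c['K'][0]*z,z])-o['tool_pos'])*1000)
P=np.array(P);print(P.round(1)); d=P[0]-P[1]; print('tip-down tilt',np.degrees(np.arctan2(d[2],d[0])))
m=g[:120,314:322].mean(1); print('mid col',m[::4].astype(int).tolist(), 'fin col',g[200:280:4,318].astype(int).tolist())
E
python3 edg.py
```

```text
[-1.01245707e-03  2.76064069e+02] 0.6398305084745762 [-3.19368677e-02  3.62664600e+02] 0.6652542372881356
[[121.1   0.5  45.2]
 [ 14.8  -1.3  22.8]]
tip-down tilt 11.927940644143014
mid col [224, 225, 226, 226, 221, 62, 26, 39, 237, 231, 231, 231, 233, 233, 233, 233, 234, 234, 235, 235, 236, 236, 237, 236, 237, 237, 237, 237, 237, 237] fin col [142, 141, 140, 141, 140, 140, 139, 140, 141, 13, 14, 14, 13, 15, 14, 13, 14, 14, 18, 22]
```

```bash
cat >> edg.py <<'E'
print('L',[(int(r),round(float(L[i]),1)) for i,r in enumerate(rows) if i%12==0]); print('R',[(int(r),round(float(Rr[i]),1)) for i,r in enumerate(rows) if i%12==0])
for r in (60,110,150,200,225): print(r,g[r,264:300:2].astype(int).tolist(),g[r,340:374:2].astype(int).tolist())
for th in (0,3,6,9,12):
    t=np.radians(th); out=[]
    for (x,h) in ((24.5,34),(119,34),(24.5,30),(119,30)):
        X,Z=129-x,h-5; out.append(round(float(proj(c,o['tool_pos']+M@np.array([X*np.cos(t)-Z*np.sin(t),0,X*np.sin(t)+Z*np.cos(t)])/1000)[1]),1))
    print(th,out)
E
python3 edg.py
```

```text
[-2.83955977e-03  2.76388711e+02] 0.6440677966101694 [-3.17637299e-02  3.62619224e+02] 0.6610169491525424
[[121.3   0.6  45.9]
 [ 14.9  -1.4  22.6]]
tip-down tilt 12.377185498083755
mid col [224, 225, 225, 226, 222, 61, 27, 39, 237, 231, 232, 232, 233, 233, 233, 233, 234, 235, 235, 235, 236, 236, 236, 237, 237, 237, 237, 237, 237, 237] fin col [141, 140, 141, 140, 140, 140, 140, 140, 140, 12, 14, 13, 15, 15, 13, 12, 15, 14, 21, 22]
L [(2, 289.5), (14, 289.5), (26, 289.5), (38, 268.9), (50, 276.4), (62, 278.9), (74, 277.5), (86, 278.5), (98, 276.4), (110, 292.9), (122, 272.5), (134, 273.0), (146, 273.5), (158, 274.1), (170, 274.5), (182, 275.1), (194, 275.9), (206, 276.5), (218, 277.0), (230, 277.5)]
R [(2, 341.4), (14, 341.4), (26, 341.0), (38, 361.9), (50, 362.7), (62, 361.5), (74, 360.2), (86, 359.8), (98, 358.7), (110, 358.9), (122, 362.6), (134, 358.5), (146, 357.9), (158, 357.5), (170, 357.4), (182, 356.9), (194, 356.5), (206, 356.0), (218, 355.5), (230, 355.1)]
60 [237, 237, 236, 233, 229, 228, 230, 232, 233, 231, 230, 233, 236, 237, 234, 235, 234, 231] [234, 232, 231, 232, 232
[... 187 characters left out ...]
 235, 235, 235, 232, 237, 238, 238, 238, 238, 238, 238]
150 [48, 47, 47, 47, 49, 179, 235, 224, 191, 149, 137, 139, 141, 145, 144, 143, 144, 143] [147, 146, 148, 149, 148, 147, 148, 147, 146, 96, 29, 31, 32, 32, 32, 31, 32]
200 [46, 48, 47, 46, 47, 46, 121, 225, 223, 222, 223, 224, 223, 201, 153, 182, 139, 143] [146, 145, 145, 146, 145, 145, 142, 141, 99, 29, 32, 32, 32, 32, 33, 32, 31]
225 [32, 31, 30, 39, 33, 31, 32, 119, 139, 140, 140, 141, 140, 140, 142, 140, 140, 143] [145, 143, 143, 143, 144, 142, 139, 132, 48, 31, 32, 32, 31, 32, 32, 32, 32]
0 [39.4, 238.2, 38.0, 241.6]
3 [45.4, 240.4, 43.6, 243.5]
6 [51.6, 242.7, 49.5, 245.4]
9 [57.9, 245.1, 55.6, 247.5]
12 [64.3, 247.6, 61.8, 249.6]
```

>>> servo_tool --increments '[[[2.95,0.2,0,0,0],[2.95,0.4,0,0,0],[2.95,0.6,0,0,0],[2.95,0.8,0,0,0],[2.95,0.8,0,0,0]]]'

```text
t: 26.15
tool_pos: [0.5389, 0.0863, 0.044]
tool_rot: [1.806, 2.57, -0.0]
contact_force: [0.4, -1.8, 0.9]
opening: 0.0295
grip_force: 19.4
```

>>> servo_tool --increments '[[[2.95,0.1,0,0,0],[2.95,0.2,0,0,0],[2.95,0.2,0,0,0]]]'

```text
t: 26.45
tool_pos: [0.5389, 0.0864, 0.0442]
tool_rot: [1.804, 2.568, -0.003]
contact_force: [2.2, -7.3, -0.2]
opening: 0.0295
grip_force: 19.3
```

```bash
python3 eye.py|head -1
```

```text
t 26.45 dock mm [129.8  -0.5  44.2] Fdock [ 7.64 -0.45 -0.23] T [-0.14 -1.11  0.02] grip 19.3 0.029506834418545624
```

>>> servo_tool --increments '[[[2.95,-0.15,0,0,0],[2.95,-0.15,0,0,0],[3.3,-0.15,0,0,0],[4.2,-0.15,0,0,0],[5,-0.15,0,0,0]]]'

```text
t: 27.0
tool_pos: [0.5385, 0.0869, 0.0438]
tool_rot: [-1.806, -2.57, -0.0]
contact_force: [0.0, -0.2, 0.0]
opening: 0.0502
grip_force: 0.0
```

>>> servo_tool --increments '[[[5,0,0,0,0],[5,0,0,-1.5,0],[5,0,0,-4,0],[5,0,0,-7,0],[5,0,0,-10,0]]]'

```text
t: 27.5
tool_pos: [0.5387, 0.0866, 0.146]
tool_rot: [1.806, 2.57, 0.001]
contact_force: [0.6, 0.4, -0.2]
opening: 0.0498
grip_force: 0.0
```

>>> servo_tool --increments '[[[5,0,0,-2,0],[5,0,0,-3,0],[5,0,0,-3,0],[5,0,0,-3,0]]]'

```text
t: 27.9
tool_pos: [0.5383, 0.0866, 0.1733]
tool_rot: [-1.806, -2.57, 0.001]
contact_force: [-0.5, 0.5, -0.7]
opening: 0.0505
grip_force: 0.0
```

```bash
python3 eye.py|head -1; python3 - <<'E'
from h import *
c=pickle.load(open('last.pkl','rb'))
O=np.array([.495,.2085,0]);D=np.array([[.342,-.94,0],[.94,.342,0],[0,0,1.]])
pd=lambda *p: proj(c,O+D.T@np.array(p)/1000)
for nm,p in dict(tip_in=(-27,0,17),far_eye=(22,0,17),fin=(121.5,0,53),end=(133.5,0,17),edge=(80,40,12),headA=(-51,0,31),headB=(29,0,31)).items(): print(nm,pd(*p).round(1))
g=cv2.cvtColor(c['img'],cv2.COLOR_RGB2GRAY).astype(int); u=int(pd(22,0,17)[0])
print(u,'col',[(r,int(g[r,u-2:u+3].mean())) for r in range(0,330,4)])
u2=int(pd(22,9,17)[0]); print(u2,'col side',[(r,int(g[r,u2])) for r in range(0,160,3)])
e=int(pd(80,40,12)[0]); print('edge col',[(r,int(g[r,e])) for r in range(100,240,4)])
E
```

```text
t 27.9 dock mm [129.4  -1.  173.3] Fdock [-0.59 -0.3  -0.7 ] T [ 0.01 -0.01  0.03] grip 0.0 0.05054354835603382
tip_in [318.3 -10.6]
far_eye [318.4  59.9]
fin [318.8 190.9]
end [318.6 191.7]
edge [363.9 131.9]
headA [318.3 -57. ]
headB [318.5  68. ]
318 col [(0, 222), (4, 223), (8, 224), (12, 225), (16, 226), (20, 227), (24, 227), (28, 229), (32, 230), (36, 230), (40, 232), (44, 233), (48, 233), (52, 234), (56, 235), (60, 235), (64, 236), (68, 160), (72, 235), (76, 236), (80, 236), (84, 236), (88, 237), (92, 237), (96, 237), (100, 237), (104, 212), (108, 145), (112, 144), (116, 145), (120, 144), (124, 143), (128, 231), (132, 237), (136, 212), (140, 179), (144, 155), (148, 143), (152, 144), (156, 144), (160, 144), (164, 143), (168, 144), (172, 145), (176, 11), (180, 14), (184, 15), (188, 24), (192, 25), (196, 23), (200, 31), (204, 31), (208, 32), (212, 31), (216, 32), (220, 31), (224, 31), (228, 31), (232, 32), (236, 38), (240, 46), (244, 46), (248, 46), (252, 46), (256, 46), (260, 46), (264, 46), (268, 46), (272, 46), (276, 46), (280, 46), (284, 46), (288, 45), (292, 46), (296, 45), 
[... 415 characters left out ...]
, (87, 238), (90, 238), (93, 239), (96, 239), (99, 238), (102, 238), (105, 238), (108, 219), (111, 147), (114, 147), (117, 147), (120, 148), (123, 148), (126, 147), (129, 147), (132, 147), (135, 147), (138, 147), (141, 147), (144, 148), (147, 148), (150, 148), (153, 147), (156, 147), (159, 147)]
edge col [(100, 238), (104, 238), (108, 225), (112, 180), (116, 180), (120, 182), (124, 180), (128, 182), (132, 121), (136, 33), (140, 32), (144, 32), (148, 31), (152, 31), (156, 32), (160, 31), (164, 29), (168, 31), (172, 33), (176, 31), (180, 32), (184, 32), (188, 31), (192, 31), (196, 32), (200, 32), (204, 31), (208, 31), (212, 31), (216, 32), (220, 31), (224, 48), (228, 32), (232, 32), (236, 32)]
```

```bash
python3 -c "
from station import ctrl
print(ctrl.finish_job())"
```

```text
the job is handed in; nothing more can be done
None
```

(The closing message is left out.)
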